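# Lift the tray out of the sewing box and hold it level over the cutting mat

### The job

I need the shears at the bottom of the sewing box: swing its lid right back until it stands open by itself, then lift the tray straight up out of the box by its middle handle, bring it over the middle of the green cutting mat and keep it in the air there, steady and level and at least 10 cm above the mat, while I rummage. Finish while still holding the tray - never put it down - with the lid left open, the three spools and the pin tin still in the tray, and my layout on the mat and the rotary cutter left as they are.

Things in the scene. Friction and masses are not known exactly. Their poses are not given: they have to be found in the camera images.
- box: white plastic sewing box, 180 (x) x 280 (y) x 116 tall, walls 4, fixed. Origin: centre of its underside; x from its front (tab side, nearer the robot) to its back (hinge side), z up. Left or right of the mat, turned up to 0.2 rad. Ledges at its two short ends carry the tray, whose underside is 55 above the table. Orange-handled shears lie on its floor
- lid (a joint): hinge of the box's lid, rad: 0 = shut, grows as the front edge swings up and back, 1.57 = upright, stop at 1.9. Stiff friction hinge (0.22 N m; lid 160 g): stays at any angle, about 2 N at the tab lifts it, 1.5 N pushes it back once upright. Starts shut or ajar (0 to 0.35). Clear panel in a white frame 7 thick, 284 wide, reaching 183 from the hinge
- lid_hinge (a point): on the hinge line, middle of the box's back upper edge: 90 from the box's origin along its +x and 116 up. The hinge line runs along the box's y
- lid_tab (a point): point in the teal pull tab at the middle of the lid's front edge. Tab: 26 wide (along the box's y: pinch across this), 8 thick, sticks out 36 from the lid's frame, so ends 219 from the hinge line; this point is 207 from it, at mid-thickness. Shut, it is 120 above the table, 27 in front of the box. A pinched tab can turn between the fingers as the lid swings
- tray: aqua lift-out tray 160 (x) x 256 (y), walls 32 tall, level on the box's ledges, 6 to 8 play all round, axes as the box's. Origin: centre of its underside. 280 g empty, 520 g loaded (varies), heavier at the tin's corner. Four corner bays hold spools and tin; narrow bays beside the handle hold fixed flat bobbins, tops 15 above its underside
- tray_grip (a point): middle of the tray's teal handle: straight bar along the tray's x, 124 long x 16 wide (y) x 16 tall, centred 48 above the tray's underside (103 above the table while in the box), on a post at each end. Pinch it across its 16 width (close along the tray's y). Free beside it: 40 each side, down to the bobbins 33 below this point
- mat: green cutting mat with a printed grid, 220 (x) x 300 (y) x 3 thick, flat on the table, fixed. Origin: centre of its underside, z up. The layout on it (template, two weights) is up to 30 tall
- spool_red: thread spool wound with red thread, white end flanges: 32 dia x 45 tall, about 35 g, starts standing in one of the tray's four corner bays. Origin: centre of its underside, z up its axis. To stay in the tray
- spool_navy: thread spool wound with navy blue thread, white end flanges: 32 dia x 45 tall, about 35 g, starts standing in one of the tray's four corner bays. Origin: centre of its underside, z up its axis. To stay in the tray
- spool_mustard: thread spool wound with mustard yellow thread, white end flanges: 32 dia x 45 tall, about 35 g, starts standing in one of the tray's four corner bays. Origin: centre of its underside, z up its axis. To stay in the tray
- pin_tin: round pin tin, steel with a lime green lid, 60 dia x 26 tall, about 130 g (varies), starts in one of the tray's four corner bays. Origin: centre of its underside. To stay in the tray
- template: yellow see-through acrylic template 150 x 60 x 5 lying on the mat, part of the layout. Origin: centre of its underside. Not to be moved
- weight_plum: plum pattern weight, disc 46 dia x 14 with a steel knob to 26 tall, on the mat. Origin: centre of its underside. Not to be moved
- weight_orange: orange pattern weight, disc 46 dia x 14 with a steel knob to 26 tall, on the mat. Origin: centre of its underside. Not to be moved
- rotary_cutter: rotary cutter with yellow handle, about 160 long x 22 wide x 16 tall, lying across the table behind the gap between box and mat. Origin: on its underside near the middle. Not to be moved

How it is judged:
By the outcome, as a careful person would: the job done as asked, in the order asked, and still so for the second after the job is handed in, while the arm keeps its last pose, push and grip.
It also fails if it takes over 69 s, if anything falls off the work surface, if the arm or the gripper's body presses on something with over 40 N, if the wrist force passes 120 N, or if a joint passes its speed limit or range.

### The arm

A 7-joint arm with a two-finger parallel gripper is mounted at the origin on the work surface. World frame = base frame: x ahead of the robot, y to its left, z up, the work surface at z = 0. Lengths are in m, angles in rad, forces in N, time in s.
With the tool pointing down it reaches from about 0.425 to 0.925 m from the base axis. Payload 6.8 kg.
Tool frame: the origin (TCP) lies at the very end of the fingers, on their centre line; the grasp point (between the pads) lies 19 mm behind it (manip.tcp_to_grasp is the z of the grasp point in the tool frame, in m); z points along the fingers, y is the line along which they close (so a half turn about z gives the same grasp; the last joint's range is limited). The gripper opens to 88 mm and grips with 3 to 60 N. Pads are 20 mm wide; open, the fingers measure 115 mm over their backs; the gripper's body (75 mm by 178 mm) begins 61 mm behind the grasp point.
Start: joints at [-1.434, 0.477, 0.022, 1.555, -0.011, 1.109, -0.083], TCP at [0.164, 0.655, 0.198] pointing down, gripper open.
Joint ranges: [-2.96, 2.96], [-0.34, 2.1], [-1.41, 1.46], [0.24, 2.44], [-1.37, 4.51], [0.17, 1.92], [-2.96, 2.96]. Speed limits (rad/s): [2.39, 2.39, 3.14, 3.14, 3.14, 3.14, 3.14].

### API

Orientations are given as a 3x3 rotation matrix whose columns are the frame's x, y, z axes.
In Python, from cell import manip gives the robot as it stands.
- The arm moves only by the tool carry_out, never from a script. Its argument "targets" is a list of rows, each an object of numbers: "hand": the closure, from 0 (fully open) to 1 (shut); "x", "y", "z": the shift along the tool's x, y, z in mm; "wx", "wy", "wz": the turn, a rotation vector about the tool's x, y, z in rad. In form: [{"hand": .., "x": .., "y": .., "z": .., "wx": .., "wy": .., "wz": ..}, ...]. A call has exactly 5 rows; each row is the pose to reach, as a shift and turn from the pose commanded when the call began, along the tool's axes at that moment; what a row does not reach only later rows make up. A row lasts 1/10 s, in which the tool goes at most 50 mm and 8.59 degrees, less where a joint would pass 70% of its speed; a pose out of reach is approached as far as the arm can. A call with a gripper value outside its range is refused whole. The fingers move at their own pace and stop on an object; "newtons" is the grip in N (left out, the last holds). Time passes only in rows, so rows that repeat a pose let the fingers close, or fill a call up. It gives the time, the measured TCP pose, the force, the opening and the grip force at its end, in the units of the state.
- manip.sense(): the state, without advancing time (a new reading comes with each control period).
- manip.grab_frame(name): name is "side" or "top" or "wrist"; returns (picture, depth): 384x512x3 uint8, red, green, blue; 384x512 float32, m along the optical axis (not along the pixel's ray), 0 where there is no reading.
- manip.calibration(name): a dict with "fx", "fy", "cx", "cy" (pixels), "R" (3x3) and "t" (3): a world point X has camera coordinates R X + t. Camera axes: x right, y down, z forward; pixel columns grow to the right and rows downward; lengths in m; the calibration is good to about 2 mm. A picture is of the moment at which its call begins: read the wrist's pose just before it. calibration takes no time and is no camera call; for the wrist camera it gives the pose at the moment of the call.
- manip.finish_job(): hands the job in; it is judged then, once.
The state is a dict: "time": time; "joint_positions": joint angles; "dq": joint speeds; "tau": joint torques, N m; "position": TCP position; "eef_rot": TCP orientation; "contact_force": force on the tool from outside, world axes, zero at the start; "ft_torque": the same for the moment, N m; "opening": finger opening in m; "grasp_force": force on a finger pad.
Only numpy, scipy, OpenCV 4.12 (cv2) and the standard library are available. Lean on these libraries where they do the work, as an engineer would, in place of code of your own. Each camera call takes 0.05 s, during which the arm holds its last target. There are 200 camera calls.

## Working session

There is one attempt and no reset: what is moved stays moved. The work goes in short steps, Python scripts to look and compute and a tool call to move; the robot and the scene stay as the last step left them, time stands still between calls to the robot, and variables do not carry over. Pictures are saved under pics/ and viewed, at most 10 in all, crops included, and the job is handed in when it is done.

Besides the shell and the picture viewer there is one more tool, called as name(argument=value, ...), one argument or row to a line, values as JSON. carry_out: Moves the arm, as the interface text tells. Its arguments: {"type":"object","properties":{"targets":{"type":"array"},"newtons":{"type":"number"}},"required":["targets"]}

```bash
mkdir -p pics
cat > h.py <<'E'
import numpy as np, cv2
from cell import manip
def snap(n,f):
    c=manip.calibration(n); im,d=manip.grab_frame(n)
    cv2.imwrite('pics/'+f+'.png',cv2.cvtColor(im,cv2.COLOR_RGB2BGR)); np.savez('pics/'+f+'.npz',d=d,im=im,**{k:np.array(v) for k,v in c.items()})
def load(f): return dict(np.load('pics/'+f+'.npz'))
def pt(s,u,v,z=None):
    R,t=s['R'],s['t']; r=np.array([(u-s['cx'])/s['fx'],(v-s['cy'])/s['fy'],1.])
    if z is None:
        p=s['d'][int(v)-1:int(v)+2,int(u)-1:int(u)+2]; r=r*np.median(p); return R.T@(r-t)
    o=-R.T@t; w=R.T@r; return o+w*(z-o[2])/w[2]
E
python3 - <<'E'
from h import *
snap('top','t0');snap('side','s0')
a=cv2.imread('pics/t0.png');b=cv2.imread('pics/s0.png')
cv2.imwrite('pics/t0b.png',cv2.resize(a,(800,600),interpolation=cv2.INTER_CUBIC))
cv2.imwrite('pics/s0b.png',cv2.resize(b,(800,600),interpolation=cv2.INTER_CUBIC))
s=manip.sense();print(s,manip.tcp_to_grasp)
E
```

```text
{'time': 0.1, 'joint_positions': array([-1.43410678,  0.47769696,  0.02235306,  1.55628367, -0.01147331,
        1.10927317, -0.08310539]), 'dq': array([ 0.00141145, -0.00183983, -0.00028853, -0.00251676,  0.00047637,
       -0.00081853,  0.00025481]), 'tau': array([ 3.86847314e-03, -5.84094644e+01,  1.53970756e+00, -2.73314685e+01,
       -5.42550813e-02,  1.30948264e-02,  4.78025026e-05]), 'position': array([0.16348202, 0.65434799, 0.196722  ]), 'eef_rot': array([[-9.70192730e-01,  2.42334501e-01, -2.36076943e-04],
       [ 2.42334576e-01,  9.70191558e-01, -1.51453165e-03],
       [-1.37983415e-04, -1.52659721e-03, -9.99998825e-01]]), 'contact_force': array([0.39515866, 0.1542509 , 0.37177261]), 'ft_torque': array([-0.00789526,  0.00247215,  0.05764322]), 'grasp_force': 0.0, 'opening': 0.0876142490486109} -0.0187
```

View pics/t0b.png

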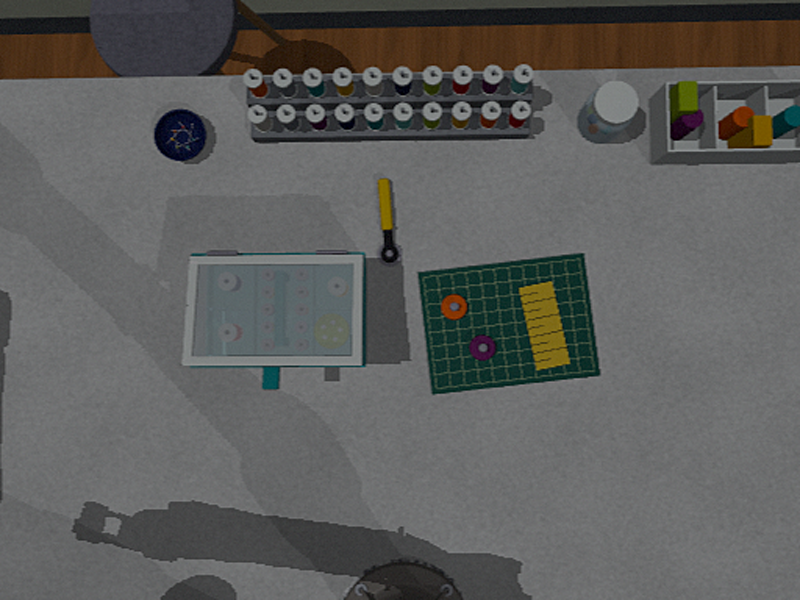

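View pics/s0b.png

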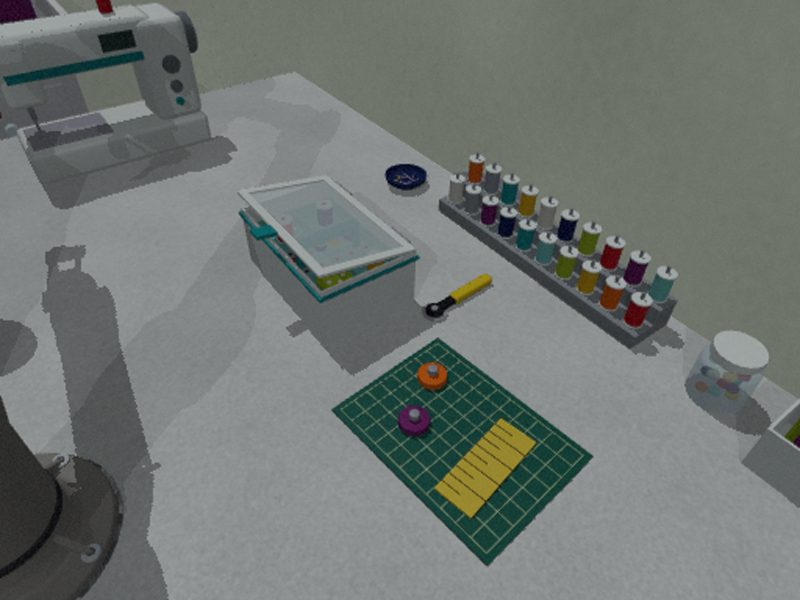

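The top view shows the box left of the mat with its lid ajar and the tab at (271,378) of 800x600. The mat corners are at (419,271), (584,254), (599,375) and (433,393), and the cutter is at about (387,220). I'll measure from an enlarged crop plus depth.

Run:
```python
from h import *
s=load('t0')
k=.64
for u,v in [(419,271),(584,254),(599,375),(433,393)]: print('mat',pt(s,u*k,v*k,.003).round(4))
for u,v in [(271,378),(190,310),(275,361),(275,260),(361,310)]: print(u,v,pt(s,u*k,v*k).round(4))
a=cv2.imread('pics/t0.png')[155:255,110:245]; cv2.imwrite('pics/c1.png',cv2.resize(a,None,fx=5.9,fy=5.9,interpolation=cv2.INTER_CUBIC))
# teal tab pixels
for f in ['t0','s0']:
    q=load(f); hsv=cv2.cvtColor(q['im'],cv2.COLOR_RGB2HSV)
    m=((abs(hsv[...,0].astype(int)-90)<8)&(hsv[...,1]>150)&(q['d']>0)).astype(np.uint8)
    n,l,st,_=cv2.connectedComponentsWithStats(m)
    for i in range(1,n):
        if st[i,4]>15:
            vs,us=np.nonzero(l==i)
            P=np.array([pt(q,u,v) for u,v in zip(us,vs)]); print(f,st[i],'med',np.median(P,0).round(4),P.min(0).round(3),P.max(0).round(3))
```

```text
mat [ 0.6318 -0.0326  0.003 ]
mat [ 0.6601 -0.3281  0.003 ]
mat [ 0.4444 -0.3498  0.003 ]
mat [ 0.4135 -0.0559  0.003 ]
271 378 [0.4502 0.2    0.1552]
190 310 [0.5579 0.3357 0.1354]
275 361 [0.4764 0.1952 0.1493]
275 260 [0.6389 0.2019 0.123 ]
361 310 [0.5561 0.0611 0.1362]
t0 [197  52  10  10  52] med [0.9343 0.14   0.0854] [0.932 0.13  0.065] [0.944 0.156 0.103]
t0 [495  67  17  22 234] med [ 0.8766 -0.6574  0.0714] [ 0.864 -0.673  0.011] [ 0.901 -0.646  0.077]
t0 [235  76  10   7  36] med [0.884  0.0422 0.0525] [0.883 0.031 0.035] [0.895 0.058 0.068]
t0 [152 162  50   1  50] med [0.6523 0.2044 0.1074] [0.651 0.14  0.105] [0.653 0.264 0.122]
t0 [268 163 107  89 398] med [ 0.6301 -0.1013  0.0025] [ 0.415 -0.328 -0.   ] [ 0.659 -0.032  0.005]
t0 [363 167   8   8  44] med [ 0.638  -0.3058  0.0023] [ 0.628 -0.317  0.   ] [ 0.648 -0.298  0.004]
t0 [345 169   7   8  47] med [ 0.634  -0.256   0.0023] [ 0.623 -0.265  0.001] [ 0.643 -0.247  0.005]
t0 [354 168   8   8  45] med [ 0.6367 -0.2812  0.0028] [ 0.625 -0.292  0.001] [ 0.645 -0.273  0.004]
t0 [183 170  51  65 118] med [0.4884 0.0588 
[... 14372 characters left out ...]
5 314  10   9  38] med [ 0.4484 -0.2504  0.001 ] [ 0.444 -0.259 -0.001] [ 0.455 -0.24   0.002]
s0 [321 321  13  14  82] med [ 0.5119 -0.3202  0.0011] [ 0.502 -0.331  0.   ] [ 0.523 -0.309  0.002]
s0 [284 322  11  11  48] med [ 0.4519 -0.2763  0.0009] [ 0.447 -0.286 -0.   ] [ 0.46  -0.265  0.002]
s0 [305 322  11  11  53] med [ 0.4855 -0.3009  0.0008] [ 0.475 -0.308 -0.   ] [ 0.494 -0.293  0.002]
s0 [312 329  14  14  85] med [ 0.4865 -0.3234  0.001 ] [ 0.478 -0.334 -0.   ] [ 0.498 -0.311  0.002]
s0 [293 330  15  12  74] med [ 0.4578 -0.3012  0.0007] [ 0.449 -0.311 -0.   ] [ 0.47  -0.29   0.002]
s0 [303 337  15  14  91] med [ 0.4625 -0.3255  0.0011] [ 0.452 -0.336 -0.   ] [ 0.473 -0.314  0.002]
```

View pics/c1.png

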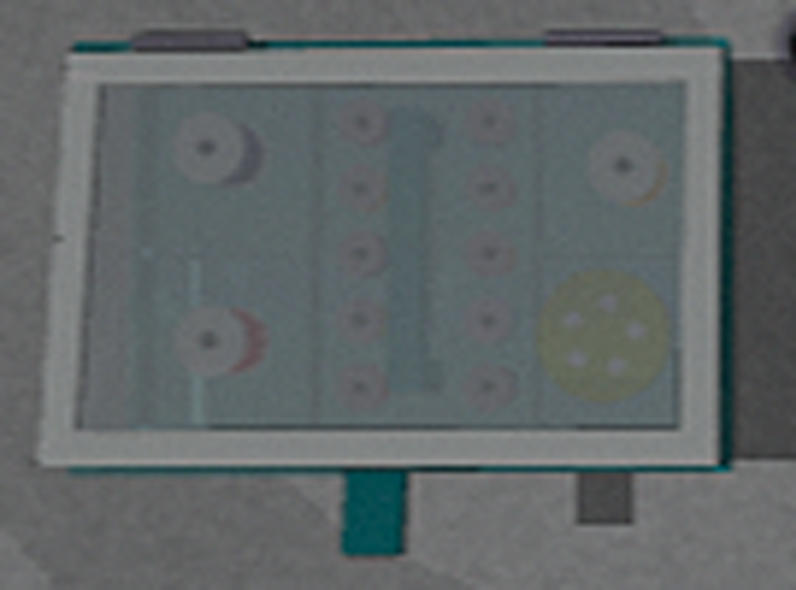

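The crop shows the lid ajar, with the navy spool at back-left, red at front-left, mustard at back-right and the tin at front-right. The rim corners are at crop pixels (72,46), (730,42), (730,468) and (70,470), and the tab spans (343..405, 470..553).

Run:
```python
from h import *
s=load('t0')
g=lambda u,v,z:pt(s,110+(u+.5)/5.9-.5,155+(v+.5)/5.9-.5,z)
C=np.array([g(u,v,.116) for u,v in [(72,44),(732,40),(732,470),(68,472)]])
print(C.round(4)); print('ctr',C.mean(0).round(4),'yaws',[round(float(np.arctan2(-d[0],d[1])),4) for d in (C[0]-C[1],C[3]-C[2])], [np.linalg.norm(C[i]-C[(i+1)%4]).round(4) for i in range(4)])
print('yaw side',[round(float(np.arctan2(d[1],d[0])),4) for d in (C[1]-C[2],C[0]-C[3])])
T=[g(343,553,.157),g(405,553,.157),g(345,474,.152),g(405,474,.152)];print('tab',np.round(T,4))
# lid frame plane fit
P=np.array([pt(s,u,v) for u,v in [(121,190),(119,210),(124,180),(231,180),(231,190),(230,215),(150,232),(200,232),(130,232),(220,232),(150,166),(200,166),(130,166),(222,166)]])
A=np.c_[P[:,:2],np.ones(len(P))];c,r,_,_=np.linalg.lstsq(A,P[:,2],rcond=None);print('plane',c.round(4),(A@c-P[:,2]).round(4),'ang',np.arctan(np.hypot(*c[:2])),'yaw',np.arctan2(-c[1],-c[0]))
```

```text
[[0.6522 0.3433 0.116 ]
 [0.6514 0.0559 0.116 ]
 [0.4666 0.0564 0.116 ]
 [0.4669 0.3425 0.116 ]]
ctr [0.5593 0.1995 0.116 ] yaws [-0.0027, -0.001] [np.float64(0.2874), np.float64(0.1848), np.float64(0.2862), np.float64(0.1853)]
yaw side [-0.0023, 0.0041]
tab [[0.435  0.2135 0.157 ]
 [0.4349 0.1879 0.157 ]
 [0.4671 0.2141 0.152 ]
 [0.467  0.1891 0.152 ]]
plane [-0.1573 -0.0003  0.2254] [-0.0001 -0.0008  0.0012  0.0003 -0.0004 -0.0002 -0.0003  0.0009 -0.0003
  0.0003 -0.0014  0.0001  0.001  -0.0004] ang 0.15604653068313237 yaw 0.0021646169259000253
```

carry_out(
  targets=[
    {"hand": 0,"x": -34,"y": -33,"z": 0,"wx": 0,"wy": 0,"wz": -0.049},
    {"hand": 0,"x": -68,"y": -66,"z": 0,"wx": 0,"wy": 0,"wz": -0.098},
    {"hand": 0,"x": -102,"y": -100,"z": 0,"wx": 0,"wy": 0,"wz": -0.147},
    {"hand": 0,"x": -136,"y": -133,"z": 0,"wx": 0,"wy": 0,"wz": -0.196},
    {"hand": 0,"x": -170,"y": -167,"z": 0,"wx": 0,"wy": 0,"wz": -0.245},
  ],
)

```text
time: 0.6
position: [0.2887, 0.4497, 0.1973]
eef_rot: [[-1.0, -0.002, -0.0], [-0.002, 1.0, -0.0], [0.0, -0.0, -1.0]]
contact_force: [0.4, 0.2, -0.5]
opening: 0.0879
grasp_force: 0.0
```

carry_out(
  targets=[
    {"hand": 0,"x": -22,"y": -40,"z": 0,"wx": 0,"wy": 0,"wz": 0},
    {"hand": 0,"x": -44,"y": -80,"z": 0,"wx": 0,"wy": 0,"wz": 0},
    {"hand": 0,"x": -66,"y": -120,"z": 0,"wx": 0,"wy": 0,"wz": 0},
    {"hand": 0,"x": -88,"y": -160,"z": 0,"wx": 0,"wy": 0,"wz": 0},
    {"hand": 0,"x": -110,"y": -200,"z": 0,"wx": 0,"wy": 0,"wz": 0},
  ],
)

```text
time: 1.1
position: [0.3985, 0.2498, 0.1975]
eef_rot: [[-1.0, -0.0, -0.0], [-0.0, 1.0, 0.0], [0.0, 0.0, -1.0]]
contact_force: [0.5, 0.3, 0.1]
opening: 0.0877
grasp_force: 0.0
```

carry_out(
  targets=[
    {"hand": 0,"x": -22,"y": -25,"z": 0,"wx": 0,"wy": 0,"wz": 0},
    {"hand": 0,"x": -40,"y": -49,"z": 0,"wx": 0,"wy": 0,"wz": 0},
    {"hand": 0,"x": -40,"y": -49,"z": 0,"wx": 0,"wy": 0,"wz": 0},
    {"hand": 0,"x": -40,"y": -49,"z": 0,"wx": 0,"wy": 0,"wz": 0},
    {"hand": 0,"x": -40,"y": -49,"z": 0,"wx": 0,"wy": 0,"wz": 0},
  ],
)

```text
time: 1.6
position: [0.4373, 0.2037, 0.1973]
eef_rot: [[-1.0, -0.002, -0.001], [-0.002, 1.0, 0.0], [0.001, 0.0, -1.0]]
contact_force: [0.4, -0.1, 0.4]
opening: 0.0877
grasp_force: 0.0
```

carry_out(
  targets=[
    {"hand": 0,"x": -6,"y": -2,"z": 20,"wx": 0,"wy": 0,"wz": 0},
    {"hand": 0,"x": -6,"y": -2,"z": 40,"wx": 0,"wy": 0,"wz": 0},
    {"hand": 0,"x": -6,"y": -2,"z": 59,"wx": 0,"wy": 0,"wz": 0},
    {"hand": 0,"x": -6,"y": -2,"z": 59,"wx": 0,"wy": 0,"wz": 0},
    {"hand": 0,"x": -6,"y": -2,"z": 59,"wx": 0,"wy": 0,"wz": 0},
  ],
)

```text
time: 2.1
position: [0.4435, 0.2016, 0.1387]
eef_rot: [[-1.0, -0.002, -0.001], [-0.002, 1.0, -0.0], [0.001, -0.0, -1.0]]
contact_force: [0.6, 0.8, -0.1]
opening: 0.088
grasp_force: 0.0
```

Run:
```python
from h import *
snap('wrist','w1'); snap('side','s1')
a=cv2.imread('pics/w1.png');b=cv2.imread('pics/s1.png')[80:230,110:310]
cv2.imwrite('pics/ws1.png',np.hstack([cv2.resize(a,(400,300)),cv2.resize(b,(400,300))]))
```

```text
(no output)
```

View pics/ws1.png

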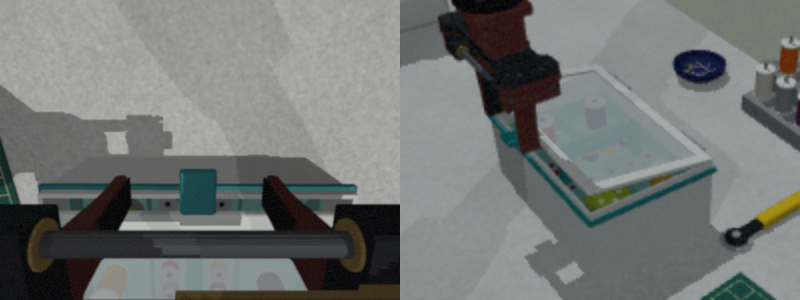

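The tab, at (198,190) in the wrist half, is centred between the fingers. I'll close on it.

carry_out(
  targets=[
    {"hand": 1,"x": 0,"y": 0,"z": 0,"wx": 0,"wy": 0,"wz": 0},
    {"hand": 1,"x": 0,"y": 0,"z": 0,"wx": 0,"wy": 0,"wz": 0},
    {"hand": 1,"x": 0,"y": 0,"z": 0,"wx": 0,"wy": 0,"wz": 0},
    {"hand": 1,"x": 0,"y": 0,"z": 0,"wx": 0,"wy": 0,"wz": 0},
    {"hand": 1,"x": 0,"y": 0,"z": 0,"wx": 0,"wy": 0,"wz": 0},
  ],
  newtons=20,
)

```text
time: 2.7
position: [0.4441, 0.2007, 0.1386]
eef_rot: [[-1.0, -0.0, 0.0], [-0.0, 1.0, 0.0], [-0.0, 0.0, -1.0]]
contact_force: [-0.1, -0.1, 0.0]
opening: 0.0511
grasp_force: 0.0
```

Run:
```python
from h import *
s=manip.sense(); print(s['position'],s['opening'],s['grasp_force'],s['contact_force'])
# arc: tab rel hinge (.649,.116), grip point at r=.2065+, offset n=.004 ; shifts in tool mm from start
def p(th,r=.2085,n=.004): return np.array([.649-r*np.cos(th)+n*np.sin(th), .116+r*np.sin(th)+n*np.cos(th)])
ths=np.r_[.156:1.80:21j]
for i,t in enumerate(ths): 
    d=(p(t)-p(.156))*1000; print(i,round(t,3),(-d[0]).round(1),(-d[1]).round(1))
```

```text
[0.44411201 0.20067794 0.13863036] 0.05112013287166488 0.0 [-0.12454542 -0.14219983  0.01775433]
0 0.156 -0.0 -0.0
1 0.238 -3.7 -16.7
2 0.32 -8.7 -33.1
3 0.403 -15.1 -49.0
4 0.485 -22.7 -64.4
5 0.567 -31.6 -79.0
6 0.649 -41.7 -92.9
7 0.731 -52.8 -105.9
8 0.814 -65.0 -117.9
9 0.896 -78.2 -128.9
10 0.978 -92.2 -138.8
11 1.06 -106.9 -147.5
12 1.142 -122.4 -155.0
13 1.225 -138.4 -161.1
14 1.307 -154.8 -166.0
15 1.389 -171.6 -169.4
16 1.471 -188.6 -171.5
17 1.553 -205.7 -172.2
18 1.636 -222.8 -171.5
19 1.718 -239.8 -169.3
20 1.8 -256.6 -165.8
```

carry_out(
  targets=[
    {"hand": 1,"x": 0,"y": 0,"z": 0,"wx": 0,"wy": 0,"wz": 0},
    {"hand": 1,"x": 0,"y": 0,"z": 0,"wx": 0,"wy": 0,"wz": 0},
    {"hand": 1,"x": 0,"y": 0,"z": 0,"wx": 0,"wy": 0,"wz": 0},
    {"hand": 1,"x": 0,"y": 0,"z": 0,"wx": 0,"wy": 0,"wz": 0},
    {"hand": 1,"x": 0,"y": 0,"z": 0,"wx": 0,"wy": 0,"wz": 0},
  ],
  newtons=20,
)

```text
time: 3.2
position: [0.4441, 0.2007, 0.1386]
eef_rot: [[-1.0, -0.0, 0.0], [-0.0, 1.0, 0.0], [-0.0, 0.0, -1.0]]
contact_force: [0.2, -0.3, 0.6]
opening: 0.0113
grasp_force: 0.0
```

carry_out(
  targets=[
    {"hand": 1,"x": 0,"y": 0,"z": 0,"wx": 0,"wy": 0,"wz": 0},
    {"hand": 1,"x": -2,"y": 0,"z": -8,"wx": 0,"wy": 0,"wz": 0},
    {"hand": 1,"x": -4,"y": 0,"z": -17,"wx": 0,"wy": 0,"wz": 0},
    {"hand": 1,"x": -6,"y": 0,"z": -25,"wx": 0,"wy": 0,"wz": 0},
    {"hand": 1,"x": -9,"y": 0,"z": -33,"wx": 0,"wy": 0,"wz": 0},
  ],
)

```text
time: 3.7
position: [0.4535, 0.2008, 0.1727]
eef_rot: [[-1.0, -0.0, 0.001], [-0.0, 1.0, 0.001], [-0.001, 0.001, -1.0]]
contact_force: [-0.3, -1.2, -0.4]
opening: 0.0004
grasp_force: 0.0
```

The fingers closed to 0 and missed the tab, so I'll look again.

Run:
```python
from h import *
snap('wrist','w2'); snap('side','s2'); snap('top','t2')
a=cv2.imread('pics/w2.png');b=cv2.imread('pics/s2.png')[80:230,110:310]; c=cv2.imread('pics/t2.png')[150:270,100:260]
cv2.imwrite('pics/ws2.png',np.vstack([np.hstack([cv2.resize(a,(400,300)),cv2.resize(b,(400,300))]),np.hstack([cv2.resize(c,(400,300)),cv2.resize(cv2.imread('pics/s1.png')[110:200,130:250],(400,300))])]))
```

```text
(no output)
```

View pics/ws2.png

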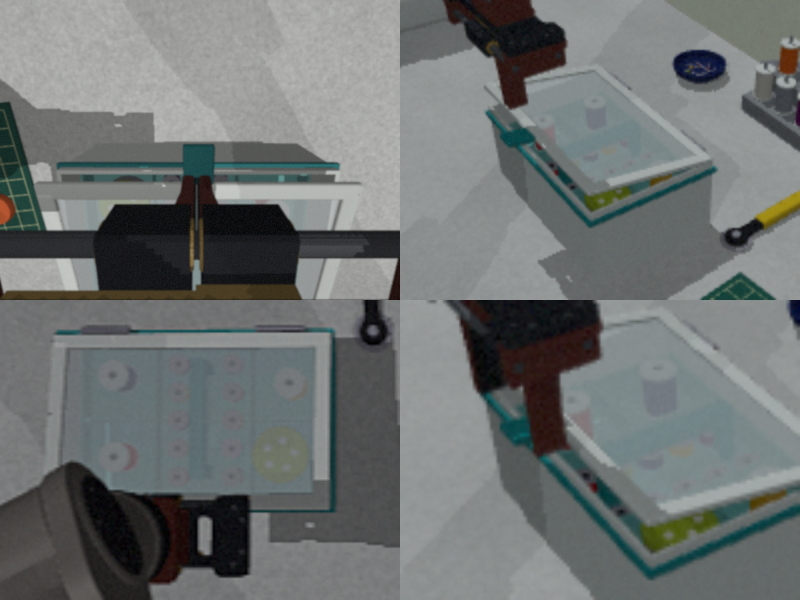

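Run:
```python
from h import *
for f,L in [('w1',[(252,225),(252,240),(252,260),(252,268),(155,240),(160,250),(345,240),(100,258)]),('w2',[(254,190),(254,205),(254,220),(250,245),(110,243),(420,245),(100,260)]),('s1',[(167,122),(165,120),(170,125)]),('s2',[(167,148),(165,147),(171,150)]),('t2',[(215,250),(215,240),(150,170)])]:
    q=load(f)
    for u,v in L: print(f,u,v,q['im'][v,u],pt(q,u,v).round(4))
q=load('t2')
for u,v in [(231,180),(231,190),(230,205),(229,215),(228,225),(228,235),(228,243),(228,247)]: print(v,q['im'][v,u],pt(q,u,v).round(4))
```

```text
w1 252 225 [23 70 71] [0.4345 0.2027 0.1597]
w1 252 240 [23 68 70] [0.444  0.2027 0.1576]
w1 252 260 [31 70 71] [0.4564 0.2027 0.1565]
w1 252 268 [25 67 67] [0.4621 0.2028 0.1551]
w1 155 240 [11 13 11] [0.4333 0.1576 0.183 ]
w1 160 250 [3 4 2] [0.4403 0.1583 0.1787]
w1 345 240 [2 6 8] [0.4337 0.2462 0.1815]
w1 100 258 [41 60 60] [0.4977 0.0757 0.0703]
w2 254 190 [31 76 78] [0.434  0.2033 0.1599]
w2 254 205 [27 72 74] [0.4444 0.2034 0.158 ]
w2 254 220 [25 69 72] [0.455  0.2034 0.1563]
w2 250 245 [46 44 47] [0.4436 0.201  0.2214]
w2 110 243 [127 129 127] [0.473  0.1066 0.1523]
w2 420 245 [181 186 183] [0.4743 0.3156 0.1523]
w2 100 260 [151 156 156] [0.488  0.0959 0.1472]
s1 167 122 [24 20 25] [0.4235 0.112  0.2786]
s1 165 120 [17 14 19] [0.4207 0.1137 0.2834]
s1 170 125 [47 23 20] [0.4302 0.1155 0.2673]
s2 167 148 [13 70 70] [0.446  0.199  0.1538]
s2 165 147 [17 69 73] [0.4431 0.2036 0.1553]
s2 171 150 [13 64 67] [0.4517 0.1897 0.151 ]
t2 215 250 [123 122 123] [ 0.418   0.1177 -0.0005]
t2 215 240 [80 81 80] [0.4459 0.1176 0.0007]
t2 150 170 [102 114 117] [0.6301 0.2678 0.1244]
180 [124 128 129] [0.6026 0.0616 0.1299]
190 [121 124 124] [0.5772 0.0614 0.1339]
205 [148 152 152] [0.5397 0.0634 0.1399]
215 [142 147 147] [0.515  0.0655 0.1443]
225 [91 94 93] [0.4905 0.0677 0.1477]
235 [79 79 80] [4.597e-01 8.110e-02 2.000e-04]
243 [82 82 82] [4.374e-01 8.120e-02 1.000e-04]
247 [131 134 134] [ 0.4261  0.0813 -0.0017]
```

Run:
```python
from h import *
for f,(u0,u1,v0,v1) in [('w1',(125,215,215,300)),('w2',(225,280,215,290))]:
    q=load(f); L=[]
    for v in range(v0,v1,3):
        for u in range(u0,u1,3):
            c=q['im'][v,u].astype(int)
            if c.max()<60 and not (c[1]>c[0]+15): L.append(np.r_[u,v,pt(q,u,v)])
    L=np.array(L); L=L[L[:,4]>.1]; L=L[np.argsort(L[:,4])][:14]; print(f); print(L.round(4))
for f in ['s1','s2']:
    q=load(f);L=[]
    for v in range(80,180):
        for u in range(110,260):
            c=q['im'][v,u].astype(int)
            if c[0]>c[1]+15 and c[0]>c[2]+12 and c.max()<110: L.append(np.r_[u,v,pt(q,u,v)])
    L=np.array(L); L=L[(L[:,2]<.5)&(L[:,4]>.1)]; print(f);print(L[np.argsort(L[:,4])][:8].round(4))
print(manip.calibration('wrist')['t'],manip.sense()['position'])
```

```text
w1
[[1.670e+02 2.510e+02 4.464e-01 1.584e-01 1.667e-01]
 [1.670e+02 2.480e+02 4.446e-01 1.586e-01 1.670e-01]
 [1.670e+02 2.570e+02 4.494e-01 1.584e-01 1.676e-01]
 [1.670e+02 2.540e+02 4.476e-01 1.586e-01 1.677e-01]
 [1.670e+02 2.600e+02 4.509e-01 1.584e-01 1.678e-01]
 [1.610e+02 2.270e+02 4.326e-01 1.566e-01 1.681e-01]
 [1.670e+02 2.630e+02 4.524e-01 1.585e-01 1.685e-01]
 [1.640e+02 2.300e+02 4.339e-01 1.581e-01 1.686e-01]
 [1.490e+02 2.270e+02 4.322e-01 1.508e-01 1.691e-01]
 [1.550e+02 2.270e+02 4.321e-01 1.539e-01 1.692e-01]
 [1.520e+02 2.270e+02 4.320e-01 1.525e-01 1.696e-01]
 [1.640e+02 2.330e+02 4.351e-01 1.583e-01 1.697e-01]
 [1.580e+02 2.270e+02 4.319e-01 1.556e-01 1.698e-01]
 [1.610e+02 2.300e+02 4.332e-01 1.571e-01 1.704e-01]]
w2
[[2.610e+02 2.240e+02 4.420e-01 2.066e-01 1.986e-01]
 [2.430e+02 2.240e+02 4.420e-01 1.973e-01 1.988e-01]
 [2.640e+02 2.240e+02 4.417e-01 2.081e-01 1.995e-01]
 [2.400e+02 2.240e+02 4.416e-01 1.958e-01 1.997e-01]
 [2.550e+02 2.270e+02 4.424e-01 2.035e-01 2.019e-01]
 [2.400e+02 2.270e+02 4.419e-01 1.959e-01 2.032e-01]
 [2.430e+02 2.270e+02 4.419e-01 1
[... 620 characters left out ...]
.550e+02 4.331e-01 1.527e-01 1.662e-01]
 [1.760e+02 1.540e+02 4.462e-01 1.480e-01 1.665e-01]
 [1.740e+02 1.550e+02 4.406e-01 1.470e-01 1.665e-01]
 [1.730e+02 1.550e+02 4.386e-01 1.481e-01 1.667e-01]]
s2
[[1.790e+02 1.520e+02 4.680e-01 1.812e-01 1.433e-01]
 [1.800e+02 1.530e+02 4.675e-01 1.747e-01 1.444e-01]
 [1.780e+02 1.510e+02 4.673e-01 1.848e-01 1.445e-01]
 [1.670e+02 1.330e+02 4.498e-01 1.917e-01 1.996e-01]
 [1.640e+02 1.330e+02 4.438e-01 1.951e-01 1.999e-01]
 [1.720e+02 1.310e+02 4.627e-01 1.914e-01 2.005e-01]
 [1.650e+02 1.330e+02 4.452e-01 1.925e-01 2.008e-01]
 [1.660e+02 1.330e+02 4.471e-01 1.911e-01 2.009e-01]]
[-0.20152557 -0.46324054  0.24709108] [0.45375571 0.20095229 0.17232435]
```

Both cameras put the fingertips about 27 mm above the reported TCP: 0.166 against 0.139, and 0.199 against 0.172. The fingers closed just above the tab, which hasn't moved. I'll allow for this offset, then open, go back down and pinch again.

carry_out(
  targets=[
    {"hand": 0,"x": 5,"y": 1,"z": -5,"wx": 0,"wy": 0,"wz": 0},
    {"hand": 0,"x": 10,"y": 1,"z": -5,"wx": 0,"wy": 0,"wz": 0},
    {"hand": 0,"x": 10,"y": 1,"z": -5,"wx": 0,"wy": 0,"wz": 0},
    {"hand": 0,"x": 10,"y": 1,"z": -5,"wx": 0,"wy": 0,"wz": 0},
    {"hand": 0,"x": 10,"y": 1,"z": -5,"wx": 0,"wy": 0,"wz": 0},
  ],
)

```text
time: 4.35
position: [0.443, 0.2017, 0.1764]
eef_rot: [[-1.0, -0.0, -0.0], [-0.0, 1.0, -0.0], [0.0, -0.0, -1.0]]
contact_force: [1.0, -0.9, 0.3]
opening: 0.0372
grasp_force: 0.0
```

carry_out(
  targets=[
    {"hand": 0,"x": 0,"y": 0,"z": 0,"wx": 0,"wy": 0,"wz": 0},
    {"hand": 0,"x": 0,"y": 0,"z": 0,"wx": 0,"wy": 0,"wz": 0},
    {"hand": 0,"x": 0,"y": 0,"z": 0,"wx": 0,"wy": 0,"wz": 0},
    {"hand": 0,"x": 0,"y": 0,"z": 10,"wx": 0,"wy": 0,"wz": 0},
    {"hand": 0,"x": 0,"y": 0,"z": 20,"wx": 0,"wy": 0,"wz": 0},
  ],
)

```text
time: 4.85
position: [0.4431, 0.2017, 0.1558]
eef_rot: [[-1.0, -0.0, 0.0], [-0.0, 1.0, 0.0], [-0.0, 0.0, -1.0]]
contact_force: [0.0, 0.1, -0.8]
opening: 0.0765
grasp_force: 0.0
```

carry_out(
  targets=[
    {"hand": 0,"x": 0,"y": 0,"z": 15,"wx": 0,"wy": 0,"wz": 0},
    {"hand": 0,"x": 0,"y": 0,"z": 30,"wx": 0,"wy": 0,"wz": 0},
    {"hand": 0,"x": 0,"y": 0,"z": 45,"wx": 0,"wy": 0,"wz": 0},
    {"hand": 0.5,"x": 0,"y": 0,"z": 45,"wx": 0,"wy": 0,"wz": 0},
    {"hand": 1,"x": 0,"y": 0,"z": 45,"wx": 0,"wy": 0,"wz": 0},
  ],
  newtons=20,
)

```text
time: 5.35
position: [0.4428, 0.2014, 0.1111]
eef_rot: [[-1.0, 0.0, -0.001], [0.0, 1.0, -0.001], [0.001, -0.001, -1.0]]
contact_force: [-0.5, 0.4, 0.2]
opening: 0.0755
grasp_force: 0.0
```

carry_out(
  targets=[
    {"hand": 1,"x": 0,"y": 0,"z": 0,"wx": 0,"wy": 0,"wz": 0},
    {"hand": 1,"x": 0,"y": 0,"z": 0,"wx": 0,"wy": 0,"wz": 0},
    {"hand": 1,"x": 0,"y": 0,"z": 0,"wx": 0,"wy": 0,"wz": 0},
    {"hand": 1,"x": 0,"y": 0,"z": 0,"wx": 0,"wy": 0,"wz": 0},
    {"hand": 1,"x": 0,"y": 0,"z": 0,"wx": 0,"wy": 0,"wz": 0},
  ],
)

```text
time: 5.85
position: [0.4432, 0.2018, 0.1118]
eef_rot: [[-1.0, -0.0, 0.0], [-0.0, 1.0, 0.0], [-0.0, 0.0, -1.0]]
contact_force: [-0.2, -0.5, -0.9]
opening: 0.035
grasp_force: 0.0
```

carry_out(
  targets=[
    {"hand": 1,"x": 0,"y": 0,"z": 0,"wx": 0,"wy": 0,"wz": 0},
    {"hand": 1,"x": 0,"y": 0,"z": 0,"wx": 0,"wy": 0,"wz": 0},
    {"hand": 1,"x": 0,"y": 0,"z": 0,"wx": 0,"wy": 0,"wz": 0},
    {"hand": 1,"x": 0,"y": 0,"z": 0,"wx": 0,"wy": 0,"wz": 0},
    {"hand": 1,"x": 0,"y": 0,"z": 0,"wx": 0,"wy": 0,"wz": 0},
  ],
)

```text
time: 6.35
position: [0.4432, 0.2025, 0.1117]
eef_rot: [[-1.0, -0.001, 0.0], [-0.001, 1.0, 0.001], [-0.0, 0.001, -1.0]]
contact_force: [-0.5, 4.4, -0.3]
opening: 0.0258
grasp_force: 20.0
```

The tab is gripped: 25.8 mm opening at 20 N. Now I'll swing along the arc.

carry_out(
  targets=[
    {"hand": 1,"x": -4,"y": 0,"z": -17,"wx": 0,"wy": 0,"wz": 0},
    {"hand": 1,"x": -9,"y": 0,"z": -33,"wx": 0,"wy": 0,"wz": 0},
    {"hand": 1,"x": -15,"y": 0,"z": -49,"wx": 0,"wy": 0,"wz": 0},
    {"hand": 1,"x": -23,"y": 0,"z": -64,"wx": 0,"wy": 0,"wz": 0},
    {"hand": 1,"x": -32,"y": 0,"z": -79,"wx": 0,"wy": 0,"wz": 0},
  ],
)

```text
time: 6.85
position: [0.4749, 0.2024, 0.1908]
eef_rot: [[-1.0, -0.001, -0.001], [-0.001, 1.0, 0.001], [0.001, 0.001, -1.0]]
contact_force: [3.7, 6.2, -4.9]
opening: 0.0261
grasp_force: 20.0
```

carry_out(
  targets=[
    {"hand": 1,"x": -10,"y": -0.5,"z": -14,"wx": 0,"wy": 0,"wz": 0},
    {"hand": 1,"x": -21,"y": -1,"z": -27,"wx": 0,"wy": 0,"wz": 0},
    {"hand": 1,"x": -33,"y": -1,"z": -39,"wx": 0,"wy": 0,"wz": 0},
    {"hand": 1,"x": -47,"y": -1,"z": -50,"wx": 0,"wy": 0,"wz": 0},
    {"hand": 1,"x": -61,"y": -1,"z": -60,"wx": 0,"wy": 0,"wz": 0},
  ],
)

```text
time: 7.35
position: [0.5352, 0.2024, 0.2503]
eef_rot: [[-1.0, -0.002, -0.002], [-0.002, 1.0, 0.001], [0.002, 0.001, -1.0]]
contact_force: [0.5, 6.9, -4.9]
opening: 0.0255
grasp_force: 20.0
```

carry_out(
  targets=[
    {"hand": 1,"x": -15,"y": 0,"z": -9,"wx": 0,"wy": 0,"wz": 0},
    {"hand": 1,"x": -30,"y": 0,"z": -16,"wx": 0,"wy": 0,"wz": 0},
    {"hand": 1,"x": -46,"y": 0,"z": -22,"wx": 0,"wy": 0,"wz": 0},
    {"hand": 1,"x": -63,"y": 0,"z": -27,"wx": 0,"wy": 0,"wz": 0},
    {"hand": 1,"x": -79,"y": 0,"z": -31,"wx": 0,"wy": 0,"wz": 0},
  ],
)

```text
time: 7.85
position: [0.6142, 0.2023, 0.2809]
eef_rot: [[-1.0, -0.002, -0.003], [-0.002, 1.0, 0.001], [0.003, 0.001, -1.0]]
contact_force: [-2.3, 5.4, -3.6]
opening: 0.0257
grasp_force: 20.0
```

carry_out(
  targets=[
    {"hand": 1,"x": -17,"y": 0,"z": -2,"wx": 0,"wy": 0,"wz": 0},
    {"hand": 1,"x": -34,"y": 0,"z": -3,"wx": 0,"wy": 0,"wz": 0},
    {"hand": 1,"x": -51,"y": 0,"z": -2,"wx": 0,"wy": 0,"wz": 0},
    {"hand": 1,"x": -68,"y": 0,"z": 0,"wx": 0,"wy": 0,"wz": 0},
    {"hand": 1,"x": -85,"y": 0,"z": 4,"wx": 0,"wy": 0,"wz": 0},
  ],
)

```text
time: 8.35
position: [0.7005, 0.2023, 0.2784]
eef_rot: [[-1.0, -0.001, 0.0], [-0.001, 1.0, 0.002], [-0.0, 0.002, -1.0]]
contact_force: [-1.3, 4.4, 5.3]
opening: 0.026
grasp_force: 20.0
```

carry_out(
  targets=[
    {"hand": 0,"x": 0,"y": 0,"z": 0,"wx": 0,"wy": 0,"wz": 0},
    {"hand": 0,"x": 0,"y": 0,"z": 0,"wx": 0,"wy": 0,"wz": 0},
    {"hand": 0,"x": 0,"y": 0,"z": 0,"wx": 0,"wy": 0,"wz": 0},
    {"hand": 0,"x": 0,"y": 0,"z": 0,"wx": 0,"wy": 0,"wz": 0},
    {"hand": 0,"x": 0,"y": 0,"z": -5,"wx": 0,"wy": 0,"wz": 0},
  ],
)

```text
time: 8.85
position: [0.6993, 0.2004, 0.2822]
eef_rot: [[-1.0, -0.0, -0.001], [-0.0, 1.0, -0.001], [0.001, -0.001, -1.0]]
contact_force: [-0.9, 0.4, 0.7]
opening: 0.062
grasp_force: 0.0
```

carry_out(
  targets=[
    {"hand": 0,"x": 0,"y": 0,"z": -15,"wx": 0,"wy": 0,"wz": 0},
    {"hand": 0,"x": 0,"y": 0,"z": -30,"wx": 0,"wy": 0,"wz": 0},
    {"hand": 0,"x": 0,"y": 0,"z": -50,"wx": 0,"wy": 0,"wz": 0},
    {"hand": 0,"x": 10,"y": 0,"z": -60,"wx": 0,"wy": 0,"wz": 0},
    {"hand": 0,"x": 30,"y": 0,"z": -60,"wx": 0,"wy": 0,"wz": 0},
  ],
)

```text
time: 9.35
position: [0.671, 0.2005, 0.3452]
eef_rot: [[-1.0, 0.001, 0.004], [0.001, 1.0, 0.001], [-0.004, 0.001, -1.0]]
contact_force: [-0.2, 0.0, 0.4]
opening: 0.0879
grasp_force: 0.0
```

carry_out(
  targets=[
    {"hand": 0,"x": 35,"y": 0,"z": 0,"wx": 0,"wy": 0,"wz": 0},
    {"hand": 0,"x": 70,"y": 0,"z": 0,"wx": 0,"wy": 0,"wz": 0},
    {"hand": 0,"x": 105,"y": 0,"z": 0,"wx": 0,"wy": 0,"wz": 0},
    {"hand": 0,"x": 140,"y": 0,"z": 0,"wx": 0,"wy": 0,"wz": 0},
    {"hand": 0,"x": 175,"y": 0,"z": 0,"wx": 0,"wy": 0,"wz": 0},
  ],
)

```text
time: 9.85
position: [0.4932, 0.2005, 0.3433]
eef_rot: [[-1.0, -0.0, 0.001], [-0.0, 1.0, 0.001], [-0.001, 0.001, -1.0]]
contact_force: [-0.0, -0.4, 0.9]
opening: 0.0878
grasp_force: 0.0
```

Run:
```python
from h import *
snap('wrist','w3'); snap('side','s3'); snap('top','t3')
a=cv2.imread('pics/w3.png');b=cv2.imread('pics/s3.png')[40:250,90:370]; c=cv2.imread('pics/t3.png')[110:290,80:320]
cv2.imwrite('pics/ws3.png',np.vstack([np.hstack([cv2.resize(a,(400,300)),cv2.resize(b,(400,300))]),np.hstack([cv2.resize(c,(400,300)),np.zeros((300,400,3),np.uint8)])]))
```

```text
(no output)
```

View pics/ws3.png

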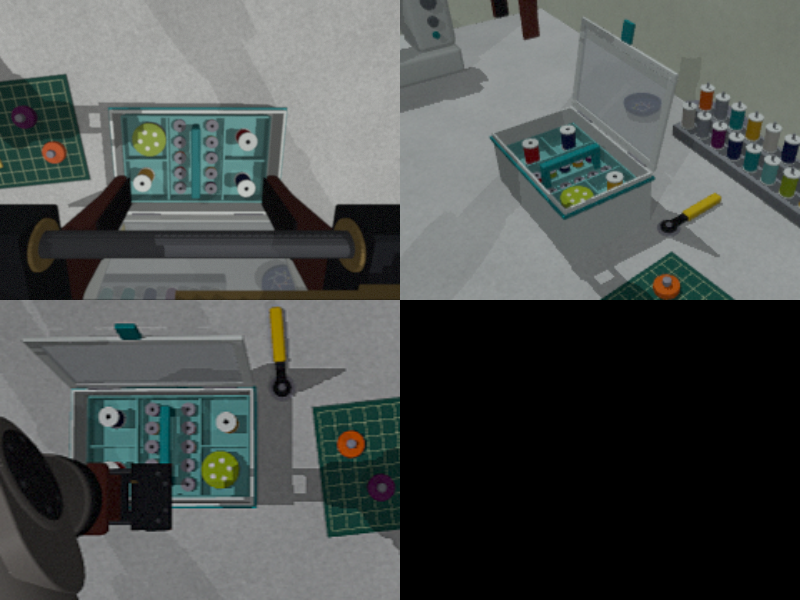

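The lid stands open. The handle bar runs (195,125)-(195,197) in the wrist half of the picture. I'll measure the bar and the lid now.

Run:
```python
from h import *
for f in ['w3','s3','t3']:
    q=load(f); v,u=np.nonzero(q['d']>0); d=q['d'][v,u]
    c=np.stack([(u-q['cx'])/q['fx']*d,(v-q['cy'])/q['fy']*d,d],1); P=(c-q['t'])@q['R']
    rgb=q['im'][v,u].astype(int)
    m=(abs(P[:,2]-.111)<.006)&(P[:,0]>.485)&(P[:,0]<.63)&(abs(P[:,1]-.2)<.03)&(rgb[:,1]>rgb[:,0]+25)
    B=P[m]; (cx,cy),wh,an=cv2.minAreaRect((B[:,:2]*1000).astype(np.float32)); sl=np.polyfit(B[:,0],B[:,1],1)
    print(f,len(B),'med',np.median(B,0).round(4),'x',B[:,0].min().round(4),B[:,0].max().round(4),'y',np.percentile(B[:,1],[2,98]).round(4),'z',np.percentile(B[:,2],[10,90]).round(4),'rect',cx,cy,wh,an,'slope',sl.round(4))
    if f!='t3':
        m=(P[:,2]>.15)&(P[:,2]<.29)&(P[:,0]>.64)&(P[:,0]<.75)&(abs(P[:,1]-.2)<.14)&(rgb.min(1)>60); Q=P[m]
        if len(Q)>50:
            a=np.polyfit(Q[:,2],Q[:,0],1); print('lid',len(Q),a, 'angle',np.pi/2+np.arctan(a[0]))
```

```text
w3 1071 med [0.5561 0.2013 0.1121] x 0.4976 0.6203 y [0.1934 0.2082] z [0.1107 0.1131] rect 558.9296264648438 200.964599609375 (15.074929237365723, 122.63802337646484) 89.85177612304688 slope [0.0008 0.2003]
lid 12720 [0.20910319 0.62359641] angle 1.776929436396625
s3 186 med [0.5573 0.1952 0.108 ] x 0.4992 0.6211 y [0.189  0.2055] z [0.1059 0.1097] rect 560.10693359375 198.40518188476562 (20.514389038085938, 121.96865844726562) 88.73635864257812 slope [-0.0083  0.2007]
lid 3650 [0.2070394  0.62556849] angle 1.7749512840251207
t3 238 med [0.5795 0.1965 0.1102] x 0.5361 0.6234 y [0.189  0.2049] z [0.1074 0.113 ] rect 579.7393188476562 196.72760009765625 (87.36675262451172, 16.691137313842773) 0.3238355219364166 slope [0.0017 0.1958]
```

carry_out(
  targets=[
    {"hand": 0.4,"x": -30,"y": 0,"z": 20,"wx": 0,"wy": 0,"wz": 0},
    {"hand": 0.4,"x": -59,"y": 0,"z": 50,"wx": 0,"wy": 0,"wz": 0},
    {"hand": 0.4,"x": -59,"y": 0,"z": 90,"wx": 0,"wy": 0,"wz": 0},
    {"hand": 0.4,"x": -59,"y": 0,"z": 130,"wx": 0,"wy": 0,"wz": 0},
    {"hand": 0.4,"x": -59,"y": 0,"z": 170,"wx": 0,"wy": 0,"wz": 0},
  ],
)

```text
time: 10.5
position: [0.5554, 0.2003, 0.1713]
eef_rot: [[-1.0, 0.001, 0.001], [0.001, 1.0, -0.0], [-0.001, -0.0, -1.0]]
contact_force: [0.5, 0.4, -0.2]
opening: 0.0538
grasp_force: 0.0
```

carry_out(
  targets=[
    {"hand": 0.4,"x": 0,"y": 0,"z": 20,"wx": 0,"wy": 0,"wz": 0},
    {"hand": 0.4,"x": 0,"y": 0,"z": 40,"wx": 0,"wy": 0,"wz": 0},
    {"hand": 0.4,"x": 0,"y": 0,"z": 50,"wx": 0,"wy": 0,"wz": 0},
    {"hand": 0.4,"x": 0,"y": 0,"z": 50,"wx": 0,"wy": 0,"wz": 0},
    {"hand": 0.4,"x": 0,"y": 0,"z": 50,"wx": 0,"wy": 0,"wz": 0},
  ],
)

```text
time: 11.0
position: [0.555, 0.2008, 0.1233]
eef_rot: [[-1.0, 0.0, 0.001], [0.0, 1.0, 0.0], [-0.001, 0.0, -1.0]]
contact_force: [0.1, -0.2, 0.1]
opening: 0.0527
grasp_force: 0.0
```

Run:
```python
from h import *
snap('wrist','w4'); snap('side','s4')
a=cv2.imread('pics/w4.png');b=cv2.imread('pics/s4.png')[70:220,130:330]
cv2.imwrite('pics/ws4.png',np.hstack([cv2.resize(a,(400,300)),cv2.resize(b,(400,300))]))
q=load('w4');v,u=np.nonzero(q['d']>0); d=q['d'][v,u]
P=(np.stack([(u-q['cx'])/q['fx']*d,(v-q['cy'])/q['fy']*d,d],1)-q['t'])@q['R']; rgb=q['im'][v,u].astype(int)
m=(abs(P[:,2]-.111)<.005)&(abs(P[:,1]-.2)<.02)&(rgb[:,1]>rgb[:,0]+15)&(P[:,0]<.6)
B=P[m];print(len(B),np.percentile(B,[3,50,97],axis=0).round(4)); s=manip.sense();print(s['position'],s['opening'])
q=load('w4')
m=(P[:,2]>.1)&(P[:,2]<.17)&(rgb.max(1)<55)&(rgb[:,0]>=rgb[:,1]-3)&(abs(P[:,0]-.545)<.02);B=P[m];print(len(B),B[np.argsort(B[:,2])][:200:20].round(4))
```

```text
4333 [[0.4641 0.1922 0.1079]
 [0.5389 0.2002 0.112 ]
 [0.5957 0.2082 0.1134]]
[0.55513647 0.20098369 0.12383467] 0.052855709121242996
602 [[0.5433 0.1723 0.1513]
 [0.5432 0.2355 0.1542]
 [0.5477 0.228  0.1552]
 [0.5432 0.2322 0.1557]
 [0.5504 0.2279 0.1565]
 [0.5453 0.2281 0.157 ]
 [0.5445 0.1738 0.1578]
 [0.5448 0.1744 0.1583]
 [0.5591 0.1754 0.1589]
 [0.5433 0.2315 0.1594]]
```

View pics/ws4.png

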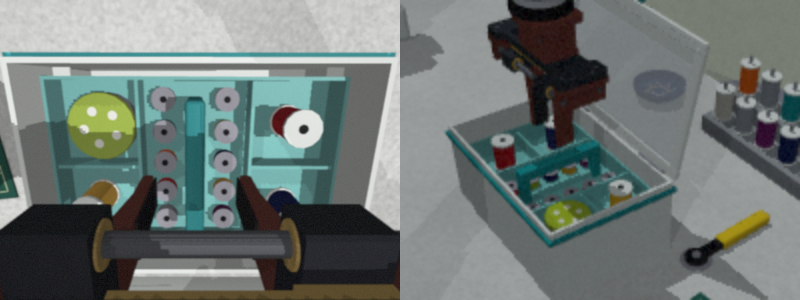

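The fingers straddle the bar, with tips at about 0.151 against a reported 0.124. I'll go down 68 mm and grip.

carry_out(
  targets=[
    {"hand": 0.4,"x": 3,"y": -0.5,"z": 17,"wx": 0,"wy": 0,"wz": 0},
    {"hand": 0.4,"x": 3,"y": -0.5,"z": 34,"wx": 0,"wy": 0,"wz": 0},
    {"hand": 0.4,"x": 3,"y": -0.5,"z": 51,"wx": 0,"wy": 0,"wz": 0},
    {"hand": 0.4,"x": 3,"y": -0.5,"z": 68,"wx": 0,"wy": 0,"wz": 0},
    {"hand": 0.4,"x": 3,"y": -0.5,"z": 68,"wx": 0,"wy": 0,"wz": 0},
  ],
)

```text
time: 11.6
position: [0.5502, 0.2, 0.0536]
eef_rot: [[-1.0, -0.0, -0.002], [-0.0, 1.0, -0.001], [0.002, -0.001, -1.0]]
contact_force: [0.2, 1.1, -0.3]
opening: 0.0531
grasp_force: 0.0
```

carry_out(
  targets=[
    {"hand": 1,"x": 0,"y": 0,"z": 0,"wx": 0,"wy": 0,"wz": 0},
    {"hand": 1,"x": 0,"y": 0,"z": 0,"wx": 0,"wy": 0,"wz": 0},
    {"hand": 1,"x": 0,"y": 0,"z": 0,"wx": 0,"wy": 0,"wz": 0},
    {"hand": 1,"x": 0,"y": 0,"z": 0,"wx": 0,"wy": 0,"wz": 0},
    {"hand": 1,"x": 0,"y": 0,"z": 0,"wx": 0,"wy": 0,"wz": 0},
  ],
  newtons=55,
)

```text
time: 12.1
position: [0.5513, 0.2001, 0.055]
eef_rot: [[-1.0, -0.0, 0.001], [-0.0, 1.0, -0.0], [-0.001, -0.0, -1.0]]
contact_force: [0.2, -5.4, 3.9]
opening: 0.016
grasp_force: 2.5
```

carry_out(
  targets=[
    {"hand": 1,"x": 0,"y": 0,"z": 0,"wx": 0,"wy": 0,"wz": 0},
    {"hand": 1,"x": 0,"y": 0,"z": 0,"wx": 0,"wy": 0,"wz": 0},
    {"hand": 1,"x": 0,"y": 0,"z": 0,"wx": 0,"wy": 0,"wz": 0},
    {"hand": 1,"x": 0,"y": 0,"z": 0,"wx": 0,"wy": 0,"wz": 0},
    {"hand": 1,"x": 0,"y": 0,"z": 0,"wx": 0,"wy": 0,"wz": 0},
  ],
)

```text
time: 12.6
position: [0.5513, 0.2, 0.055]
eef_rot: [[-1.0, 0.0, 0.0], [0.0, 1.0, 0.0], [-0.0, 0.0, -1.0]]
contact_force: [-0.7, -1.7, 5.7]
opening: 0.0155
grasp_force: 55.0
```

carry_out(
  targets=[
    {"hand": 1,"x": 0,"y": 0,"z": -2,"wx": 0,"wy": 0,"wz": 0},
    {"hand": 1,"x": 0,"y": 0,"z": -5,"wx": 0,"wy": 0,"wz": 0},
    {"hand": 1,"x": 0,"y": 0,"z": -10,"wx": 0,"wy": 0,"wz": 0},
    {"hand": 1,"x": 0,"y": 0,"z": -15,"wx": 0,"wy": 0,"wz": 0},
    {"hand": 1,"x": 0,"y": 0,"z": -20,"wx": 0,"wy": 0,"wz": 0},
  ],
)

```text
time: 13.1
position: [0.551, 0.2003, 0.0749]
eef_rot: [[-1.0, -0.0, -0.0], [-0.0, 1.0, -0.0], [0.0, -0.0, -1.0]]
contact_force: [-0.3, -0.7, -4.8]
opening: 0.0158
grasp_force: 55.0
```

Run:
```python
from h import *
snap('wrist','w5'); snap('side','s5')
a=cv2.imread('pics/w5.png');b=cv2.imread('pics/s5.png')[70:220,130:330]
cv2.imwrite('pics/ws5.png',np.hstack([cv2.resize(a,(400,300)),cv2.resize(b,(400,300))]))
s=manip.sense();print(s['position'],s['contact_force'],s['ft_torque'],s['grasp_force'])
```

```text
[0.5516704  0.20046958 0.07543456] [-0.63213624  0.29934121 -5.01998809] [0.08496305 0.04397367 0.04118921] 54.9940288066864
```

View pics/ws5.png

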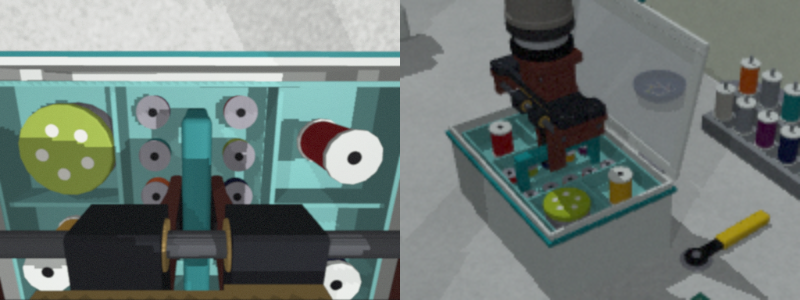

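The full weight, 5 N, is on the gripper, and the tray is level and clear of the walls. I'll keep lifting.

carry_out(
  targets=[
    {"hand": 1,"x": 0,"y": 0,"z": -8,"wx": 0,"wy": 0,"wz": 0},
    {"hand": 1,"x": 0,"y": 0,"z": -18,"wx": 0,"wy": 0,"wz": 0},
    {"hand": 1,"x": 0,"y": 0,"z": -30,"wx": 0,"wy": 0,"wz": 0},
    {"hand": 1,"x": 0,"y": 0,"z": -42,"wx": 0,"wy": 0,"wz": 0},
    {"hand": 1,"x": 0,"y": 0,"z": -54,"wx": 0,"wy": 0,"wz": 0},
  ],
)

```text
time: 13.7
position: [0.5513, 0.2003, 0.13]
eef_rot: [[-1.0, -0.0, 0.001], [-0.0, 1.0, 0.0], [-0.001, 0.0, -1.0]]
contact_force: [0.2, -0.6, -4.7]
opening: 0.0156
grasp_force: 55.0
```

carry_out(
  targets=[
    {"hand": 1,"x": 0,"y": 0,"z": -14,"wx": 0,"wy": 0,"wz": 0},
    {"hand": 1,"x": 0,"y": 0,"z": -28,"wx": 0,"wy": 0,"wz": 0},
    {"hand": 1,"x": 0,"y": 0,"z": -42,"wx": 0,"wy": 0,"wz": 0},
    {"hand": 1,"x": 0,"y": 0,"z": -54,"wx": 0,"wy": 0,"wz": 0},
    {"hand": 1,"x": 0,"y": 0,"z": -62,"wx": 0,"wy": 0,"wz": 0},
  ],
)

```text
time: 14.2
position: [0.5515, 0.2003, 0.192]
eef_rot: [[-1.0, -0.0, 0.001], [-0.0, 1.0, 0.001], [-0.001, 0.001, -1.0]]
contact_force: [0.2, -0.6, -5.4]
opening: 0.016
grasp_force: 55.0
```

carry_out(
  targets=[
    {"hand": 1,"x": 0,"y": 0,"z": -6,"wx": 0,"wy": 0,"wz": 0},
    {"hand": 1,"x": 0,"y": 0,"z": -12,"wx": 0,"wy": 0,"wz": 0},
    {"hand": 1,"x": 0,"y": 0,"z": -16,"wx": 0,"wy": 0,"wz": 0},
    {"hand": 1,"x": 0,"y": 0,"z": -18,"wx": 0,"wy": 0,"wz": 0},
    {"hand": 1,"x": 0,"y": 0,"z": -18,"wx": 0,"wy": 0,"wz": 0},
  ],
)

```text
time: 14.7
position: [0.5511, 0.2002, 0.2085]
eef_rot: [[-1.0, -0.0, -0.0], [-0.0, 1.0, 0.0], [0.0, 0.0, -1.0]]
contact_force: [0.3, -0.2, -5.2]
opening: 0.0153
grasp_force: 55.0
```

carry_out(
  targets=[
    {"hand": 1,"x": 0,"y": -4,"z": 0,"wx": 0,"wy": 0,"wz": 0},
    {"hand": 1,"x": 1,"y": -12,"z": 0,"wx": 0,"wy": 0,"wz": 0},
    {"hand": 1,"x": 1,"y": -22,"z": 0,"wx": 0,"wy": 0,"wz": 0},
    {"hand": 1,"x": 2,"y": -34,"z": 0,"wx": 0,"wy": 0,"wz": 0},
    {"hand": 1,"x": 3,"y": -48,"z": 0,"wx": 0,"wy": 0,"wz": 0},
  ],
)

```text
time: 15.2
position: [0.548, 0.1508, 0.2085]
eef_rot: [[-1.0, 0.0, -0.0], [0.0, 1.0, -0.0], [0.0, -0.0, -1.0]]
contact_force: [-0.3, -1.0, -5.4]
opening: 0.0157
grasp_force: 55.0
```

carry_out(
  targets=[
    {"hand": 1,"x": 1,"y": -16,"z": 0,"wx": 0,"wy": 0,"wz": 0},
    {"hand": 1,"x": 2,"y": -32,"z": 0,"wx": 0,"wy": 0,"wz": 0},
    {"hand": 1,"x": 3,"y": -48,"z": 0,"wx": 0,"wy": 0,"wz": 0},
    {"hand": 1,"x": 4,"y": -64,"z": 0,"wx": 0,"wy": 0,"wz": 0},
    {"hand": 1,"x": 5,"y": -80,"z": 0,"wx": 0,"wy": 0,"wz": 0},
  ],
)

```text
time: 15.7
position: [0.543, 0.0707, 0.2086]
eef_rot: [[-1.0, 0.0, 0.0], [0.0, 1.0, 0.0], [-0.0, 0.0, -1.0]]
contact_force: [-0.4, 0.1, -5.8]
opening: 0.0156
grasp_force: 55.0
```

carry_out(
  targets=[
    {"hand": 1,"x": 1,"y": -16,"z": 0,"wx": 0,"wy": 0,"wz": 0},
    {"hand": 1,"x": 2,"y": -32,"z": 0,"wx": 0,"wy": 0,"wz": 0},
    {"hand": 1,"x": 3,"y": -48,"z": 0,"wx": 0,"wy": 0,"wz": 0},
    {"hand": 1,"x": 4,"y": -64,"z": 0,"wx": 0,"wy": 0,"wz": 0},
    {"hand": 1,"x": 5,"y": -80,"z": 0,"wx": 0,"wy": 0,"wz": 0},
  ],
)

```text
time: 16.2
position: [0.538, -0.0091, 0.2085]
eef_rot: [[-1.0, -0.0, 0.0], [-0.0, 1.0, 0.0], [-0.0, 0.0, -1.0]]
contact_force: [-0.1, 0.4, -4.7]
opening: 0.0154
grasp_force: 55.0
```

carry_out(
  targets=[
    {"hand": 1,"x": 1,"y": -16,"z": 0,"wx": 0,"wy": 0,"wz": 0},
    {"hand": 1,"x": 2,"y": -32,"z": 0,"wx": 0,"wy": 0,"wz": 0},
    {"hand": 1,"x": 3,"y": -48,"z": 0,"wx": 0,"wy": 0,"wz": 0},
    {"hand": 1,"x": 4,"y": -64,"z": 0,"wx": 0,"wy": 0,"wz": 0},
    {"hand": 1,"x": 5,"y": -80,"z": 0,"wx": 0,"wy": 0,"wz": 0},
  ],
)

```text
time: 16.7
position: [0.5329, -0.0891, 0.2086]
eef_rot: [[-1.0, -0.0, -0.0], [-0.0, 1.0, -0.0], [0.0, -0.0, -1.0]]
contact_force: [0.2, -0.7, -6.2]
opening: 0.0157
grasp_force: 55.0
```

carry_out(
  targets=[
    {"hand": 1,"x": 1,"y": -16,"z": 0,"wx": 0,"wy": 0,"wz": 0},
    {"hand": 1,"x": 2,"y": -32,"z": 0,"wx": 0,"wy": 0,"wz": 0},
    {"hand": 1,"x": 2,"y": -47,"z": 0,"wx": 0,"wy": 0,"wz": 0},
    {"hand": 1,"x": 3,"y": -60,"z": 0,"wx": 0,"wy": 0,"wz": 0},
    {"hand": 1,"x": 3,"y": -71,"z": 0,"wx": 0,"wy": 0,"wz": 0},
  ],
)

```text
time: 17.2
position: [0.5298, -0.1601, 0.2085]
eef_rot: [[-1.0, 0.0, -0.0], [0.0, 1.0, -0.0], [0.0, -0.0, -1.0]]
contact_force: [0.8, 0.2, -5.2]
opening: 0.0152
grasp_force: 55.0
```

carry_out(
  targets=[
    {"hand": 1,"x": 0,"y": -10,"z": 0,"wx": 0,"wy": 0,"wz": 0},
    {"hand": 1,"x": 1,"y": -18,"z": 0,"wx": 0,"wy": 0,"wz": 0},
    {"hand": 1,"x": 1,"y": -24,"z": 0,"wx": 0,"wy": 0,"wz": 0},
    {"hand": 1,"x": 1,"y": -29,"z": 0,"wx": 0,"wy": 0,"wz": 0},
    {"hand": 1,"x": 1,"y": -33,"z": 0,"wx": 0,"wy": 0,"wz": 0},
  ],
)

```text
time: 17.7
position: [0.5292, -0.1919, 0.2085]
eef_rot: [[-1.0, -0.001, -0.0], [-0.001, 1.0, 0.0], [0.0, 0.0, -1.0]]
contact_force: [0.1, 0.1, -5.8]
opening: 0.0156
grasp_force: 55.0
```

carry_out(
  targets=[
    {"hand": 1,"x": 0,"y": 0,"z": 0,"wx": 0,"wy": 0,"wz": 0},
    {"hand": 1,"x": 0,"y": 0,"z": 0,"wx": 0,"wy": 0,"wz": 0},
    {"hand": 1,"x": 0,"y": 0,"z": 0,"wx": 0,"wy": 0,"wz": 0},
    {"hand": 1,"x": 0,"y": 0,"z": 0,"wx": 0,"wy": 0,"wz": 0},
    {"hand": 1,"x": 0,"y": 0,"z": 0,"wx": 0,"wy": 0,"wz": 0},
  ],
)

```text
time: 18.2
position: [0.5292, -0.1915, 0.2085]
eef_rot: [[-1.0, -0.001, 0.0], [-0.001, 1.0, 0.0], [-0.0, 0.0, -1.0]]
contact_force: [0.3, 1.2, -4.7]
opening: 0.0157
grasp_force: 55.0
```

Run:
```python
from h import *
snap('wrist','w6'); snap('side','s6'); snap('top','t6')
r=lambda n:cv2.resize(cv2.imread(f'pics/{n}.png'),(400,300))
cv2.imwrite('pics/ws6.png',np.vstack([np.hstack([r('w6'),r('s6')]),np.hstack([r('t6'),cv2.resize(cv2.imread('pics/s6.png')[170:350,200:440],(400,300))])]))
s=manip.sense();print(s['position'],s['eef_rot'].round(4),s['contact_force'],s['opening'])
for f in ['w6','s6']:
    q=load(f); v,u=np.nonzero(q['d']>0); d=q['d'][v,u]
    P=(np.stack([(u-q['cx'])/q['fx']*d,(v-q['cy'])/q['fy']*d,d],1)-q['t'])@q['R']; rgb=q['im'][v,u].astype(int)
    m=(P[:,2]>.19)&(P[:,2]<.30)&(abs(P[:,0]-.54)<.11)&(abs(P[:,1]+.19)<.16)&(rgb[:,1]>rgb[:,0]+20)&(rgb[:,2]>rgb[:,0]+15)
    B=P[m];print(f,len(B),np.percentile(B,[.5,50,99.5],axis=0).round(4))
    F=B[(B[:,2]>.205)&(B[:,2]<.222)]
    if len(F)>50: print('floor fit',np.linalg.lstsq(np.c_[F[:,:2],np.ones(len(F))],F[:,2],rcond=None)[0].round(4),len(F))
    R=B[(B[:,2]>.236)&(B[:,2]<.248)]
    if len(R)>50: print('rim fit',np.linalg.lstsq(np.c_[R[:,:2],np.ones(len(R))],R[:,2],rcond=None)[0].round(4),len(R),R.min(0).round(3),R.max(0).round(3))
```

```text
[ 0.52918963 -0.19166978  0.20855146] [[-1.e+00 -3.e-04  0.e+00]
 [-3.e-04  1.e+00  1.e-04]
 [-0.e+00  1.e-04 -1.e+00]] [-0.15013511  0.10541666 -4.61295286] 0.015690128818009585
w6 64499 [[ 0.4579 -0.3169  0.2113]
 [ 0.5027 -0.1834  0.2193]
 [ 0.6146 -0.0639  0.2667]]
floor fit [0.0093 0.0004 0.2092] 34105
rim fit [-0.0157  0.0026  0.2482] 11526 [ 0.458 -0.32   0.236] [ 0.616 -0.062  0.248]
s6 6549 [[ 0.4576 -0.3207  0.207 ]
 [ 0.5166 -0.2204  0.2231]
 [ 0.6172 -0.0654  0.2629]]
floor fit [-0.0143 -0.0024  0.2198] 3135
rim fit [-0.0027  0.0015  0.2399] 783 [ 0.457 -0.321  0.236] [ 0.62  -0.063  0.248]
```

View pics/ws6.png

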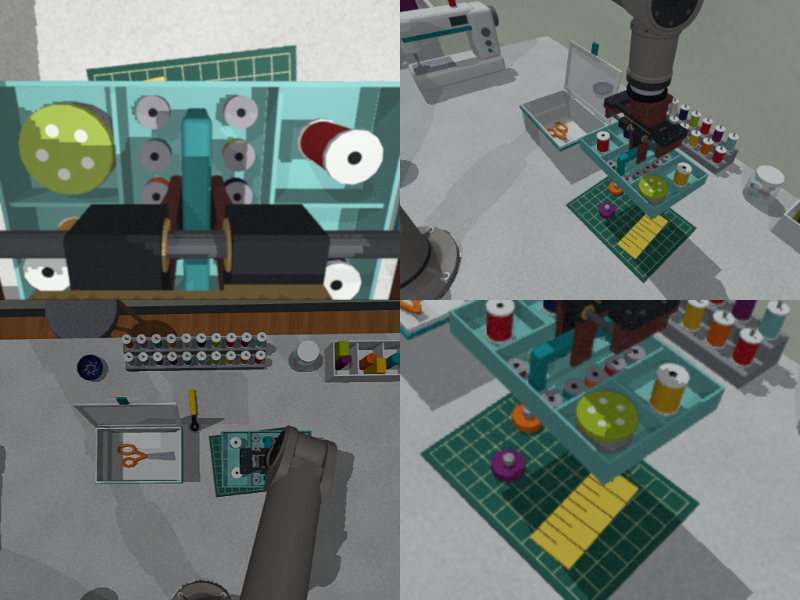

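The tray is level, with its underside about 0.208 m up, and centred near (0.537, -0.192) over the mat. All three spools and the tin are in it, the lid is open, and the layout and cutter haven't moved. I'll hand in.

```bash
python3 -c "
from cell import manip
print(manip.finish_job())"
```

```text
the job is handed in; nothing more can be done
None
```

The job is handed in: the lid stands open on its own, and the arm is holding the loaded tray level over the middle of the mat, about 20 cm above it, with the spools and tin still in it and your layout and the rotary cutter untouched.

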